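Stack the circuit board and its cover plate on the four-post jig

TASK

Build up the stack on the grey four-post jig: first lower the green circuit board over all four posts until it lies level on the lower shoulders, and let go of it; then lower the blue slotted cover plate over the same posts until it lies level on the upper shoulders. The posts stand wide apart at one end and close together at the other, so turn each plate until its holes match. Lower them gently rather than letting them fall or forcing them, and leave the magazine, strip boat, note pad and loupe where they are.

Things in the scene. Friction and masses are not known exactly. Their poses are not given: they have to be found in the camera images.
- jig: stacking jig fixed to the worktop: grey base 74 x 150 x 10 mm, four upright stepped metal posts, tips 60 mm up. Origin: centre of the base's underside; z up, long side along its y. Posts at (x, y) = (+-19, +51) mm, the wide pair, and (+-10, -51) mm, the narrow pair. Seated plates have their x, y along the jig's x, y; half a turn round they do not fit.
- board: loose circuit board 62 x 134 x 8 mm, 0.16 kg, lying flat: green top with flat components up to 5 mm high, bright metal below. Origin: centre of its underside; z up, long side along y. Through holes of 14 mm at (+-19, +51) and (+-10, -51) mm. Seats with its underside 22 mm above the worktop. Grip it at mid-length across its 62 mm width; side faces are free.
- cover: loose blue cover plate 62 x 134 x 8 mm, 0.2 kg, lying flat, five dark slots across its top. Origin: centre of its underside; z up, long side along y. Through holes of 8 mm at (+-19, +51) and (+-10, -51) mm, too small for the posts' 12 mm part. Seats with its underside 40 mm above the worktop. Grip it as the board.
- jig_wide (a point): point at worktop height midway between the jig's two wide-set posts, 51 mm from its origin along its +y. Every post: foot 19 to 20 mm thick up to the lower shoulder, 22 mm above the worktop; 12 mm thick up to the upper shoulder at 40 mm (1 mm chamfer); 6 mm thick up to the tapered tip at 60 mm
- jig_narrow (a point): point at worktop height midway between the jig's two close-set posts, 51 mm from its origin along its -y
- board_wide (a point): point on the underside plane of the board, at the wide end of its hole pattern, midway between that end's two holes: 51 mm from the plate's origin along its own +y
- board_narrow (a point): point on the underside plane of the board, at the narrow end of its hole pattern, midway between that end's two holes: 51 mm from the plate's origin along its own -y
- cover_wide (a point): point on the underside plane of the cover, at the wide end of its hole pattern, midway between that end's two holes: 51 mm from the plate's origin along its own +y
- cover_narrow (a point): point on the underside plane of the cover, at the narrow end of its hole pattern, midway between that end's two holes: 51 mm from the plate's origin along its own -y
- magazine: bystander: light grey slotted strip magazine, 58 x 201 x 62 mm, standing on the worktop; origin at the centre of its underside, long side along its y
- boat: bystander: flat aluminium strip boat with a copper-coloured strip, 60 x 210 x 9 mm; origin at the centre of its underside, long side along its y
- pad: bystander: small white note pad with a red edge, 60 x 105 x 12 mm; origin at the centre of its underside, long side along its y
- loupe: bystander: small light grey loupe with a black lens, 52 x 30 x 16 mm; origin at the centre of its underside

How it is judged:
By the outcome, as a careful person would: the job done as asked, in the order asked, and still so for the second after the job is handed in, with the robot touching nothing.
It also fails if it takes over 70 s, if anything falls off the work surface, if the arm or the gripper's body presses on something with over 40 N, if the wrist force passes 120 N, or if a joint passes its speed limit or range.

ROBOT

A 6-joint arm with a two-finger parallel gripper is mounted at the origin on a cart in front of the work surface, level with it; the furniture and walls round the work are solid. World frame = base frame: x ahead of the robot, y to its left, z up, the work surface at z = 0. Lengths are in m, angles in rad, forces in N, time in s.
With the tool pointing down it reaches from about 0.275 to 0.825 m from the base axis. Payload 5.2 kg.
Tool frame: the origin (TCP) lies midway between the tips of the shut fingers; the grasp point (between the pads) lies 19 mm behind it; z points along the fingers, y is the line along which they close (so a half turn about z gives the same grasp; the last joint's range is limited). The gripper opens to 93 mm and grips with 3 to 60 N. Pads are 15 mm wide; open, the fingers measure 128 mm over their backs; the gripper's body (75 mm by 188 mm) begins 65 mm behind the grasp point.
Start: joints at [-1.441, 0.259, 1.535, -0, 1.348, -0.203], TCP at [0.18, -0.52, 0.219] pointing down, gripper open.
Joint ranges: [-3.14, 3.14], [-0.91, 2.08], [0.19, 2.58], [-1.22, 4.36], [0.22, 2.71], [-3.12, 3.12]. Speed limits (rad/s): [2.57, 2.57, 3.14, 3.14, 3.14, 3.14].

INTERFACE

Orientations are given as a unit quaternion [w, x, y, z].
In Python, from rig import telemetry, vision, r gives the robot as it stands. The module is installed in compiled form; this text tells all that it offers.
- The arm moves only by the tool drive_tool, never from a script. Its argument "deltas" is a list that holds one entry, the list of rows, each a list of 7 numbers: the shift along the world's x, y, z in mm, then the turn, a rotation vector about the world's x, y, z in rad, then the closure in counts, from 0 (fully open) to 255 (shut). A call has 1 to 20 rows; each row is the pose to reach, as a shift and turn from the pose commanded when the call began; what a row does not reach only later rows make up. A row lasts 1/12 s, in which the tool goes at most 41.7 mm and 7.16 degrees, less where a joint would pass 70% of its speed; a pose out of reach is approached as far as the arm can. A call with a gripper value outside its range is refused whole. The fingers move at their own pace and stop on an object; the grip force is fixed at half the most. Time passes only in rows, so rows that repeat a pose let the fingers close. It gives the time, the measured TCP pose, the force, the opening and the grip force at its end, in the units of the state.
- telemetry.get_state(): the state, without advancing time (a new reading comes with each control period).
- vision.get_image(name): name is "side" or "top"; returns a dict with "img" (480x640x3 uint8, red, green, blue), "z_map" (480x640 float32, m along the optical axis (not along the pixel's ray), 0 where there is no reading), "K" (3x3 intrinsics, pixels), "dist_coeffs" ([k1, k2, p1, p2, k3] as OpenCV has them; the pictures are not rectified), "extrinsics" (4x4, takes a point from camera to world coordinates). Camera axes: x right, y down, z forward; pixel columns grow to the right and rows downward; lengths in m; the calibration is good to about 2 mm. A picture is of the moment at which its call begins.
- r.hand_in(): hands the job in; it is judged then, once.
The state is a dict: "t": time; "qpos": joint angles; "joint_velocities": joint speeds; "tau": joint torques, N m; "eef_pos": TCP position; "eef_rot": TCP orientation; "force": force on the tool from outside, world axes, zero at the start; "torque": the same for the moment, N m; "width": finger opening in m; "finger_force": force on a finger pad.
Only numpy, scipy, OpenCV 4.12 (cv2) and the standard library are available. Lean on these libraries where they do the work, as an engineer would, in place of code of your own. Each camera call takes 0.05 s, during which the arm holds its last target. There are 200 camera calls.

## Working session

There is one attempt and no reset: what is moved stays moved. The work goes in short steps, Python scripts to look and compute and a tool call to move; the robot and the scene stay as the last step left them, time stands still between calls to the robot, and variables do not carry over. Pictures are saved under pics/ and viewed, at most 13 in all, crops included, and the job is handed in when it is done.

Besides the shell and the picture viewer there is one more tool, called after "Request:" by a JSON object that holds its "name" and its "arguments". drive_tool: Moves the arm, as the interface text tells. Its arguments: {"type":"object","properties":{"deltas":{"type":"array","items":{"type":"array","items":{"type":"array","items":{"type":"number"}}}}},"required":["deltas"]}

```bash
mkdir -p pics
cat > h.py <<'E'
from rig import telemetry, vision, r
import numpy as np, cv2
def grab(n,f=None):
    d=vision.get_image(n); np.savez('%s.npz'%n,**d)
    if f: cv2.imwrite('pics/'+f,d['img'][:,:,::-1])
    return d
def xyz(d):
    h,w=d['z_map'].shape
    u,v=np.meshgrid(np.arange(w,dtype=float),np.arange(h,dtype=float))
    p=cv2.undistortPoints(np.stack([u.ravel(),v.ravel()],1)[:,None],d['K'],d['dist_coeffs'])[:,0]
    z=d['z_map'].ravel()
    P=np.c_[p*z[:,None],z]@d['extrinsics'][:3,:3].T+d['extrinsics'][:3,3]
    P[z==0]=np.nan
    return P.reshape(h,w,3)
E
python3 - <<'E'
from h import *
for n in('top','side'):
    d=grab(n,n+'0.png'); print(n,d['K'][0,0],d['extrinsics'].round(3).tolist())
s=telemetry.get_state(); print(s['eef_pos'],s['eef_rot'],s['width'],s['t'])
E
```

```text
top 438.90575209261357 [[0.028, -0.982, 0.187, 0.373], [-0.999, -0.032, -0.021, -0.049], [0.027, -0.186, -0.982, 1.052], [0.0, 0.0, 0.0, 1.0]]
side 564.7501313847895 [[-1.0, 0.015, 0.024, 0.528], [-0.013, 0.498, -0.867, 1.016], [-0.024, -0.867, -0.498, 0.64], [0.0, 0.0, 0.0, 1.0]]
[ 0.17961396 -0.5193444   0.21792873] [-8.02072852e-04  9.86187546e-01  1.65630556e-01  8.19273784e-06] 0.09257665190017837 0.1
```

View pics/top0.png

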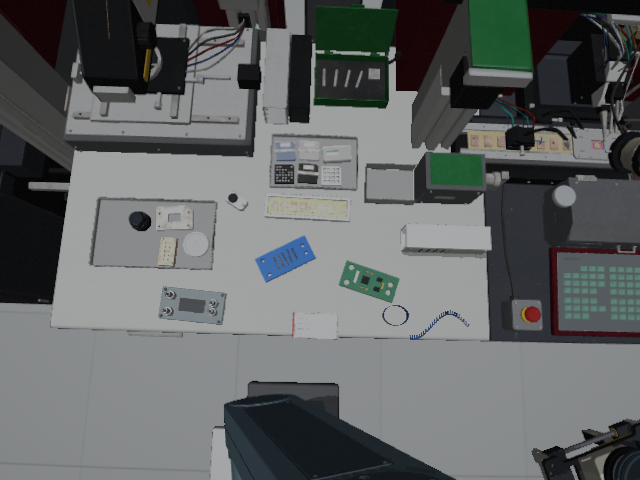

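View pics/side0.png

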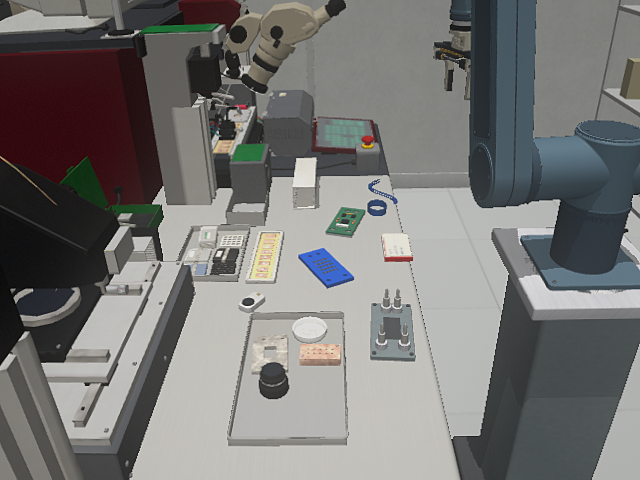

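The top view shows the jig at about (192,305), the board at (369,281) and the cover at (285,258). The magazine is at (445,238) and the pad at (315,325). I'll enlarge the three parts to see the hole ends and measure poses from depth.

Run:
```python
from h import *
d=dict(np.load('top.npz')); im=d['img'][:,:,::-1]
c=[cv2.resize(im[y-36:y+36,x-48:x+48],(400,300),interpolation=cv2.INTER_CUBIC) for x,y in((192,305),(369,281),(285,258))]
s=dict(np.load('side.npz'))['img'][:,:,::-1]
c.append(cv2.resize(s[280:370,340:460],(400,300),interpolation=cv2.INTER_CUBIC))
cv2.imwrite('pics/crops.png',np.vstack([np.hstack(c[:2]),np.hstack(c[2:])]))
hsv=cv2.cvtColor(np.ascontiguousarray(d['img']),cv2.COLOR_RGB2HSV); P=xyz(d)
def rep(n,m,zl):
    m=m&(P[...,2]>zl[0])&(P[...,2]<zl[1])
    k,l,st,_=cv2.connectedComponentsWithStats(m.astype(np.uint8)); i=1+st[1:,4].argmax()
    q=P[l==i]; (c,sz,a)=cv2.minAreaRect((q[:,:2]*1000).astype(np.float32))
    print(n,st[i],np.round(c,1),np.round(sz,1),round(a,1),'z',np.median(q[:,2]).round(4))
H,S,V=cv2.split(hsv)
W=np.zeros(H.shape,bool);W[225:330,150:420]=1
rep('board',W&(H>40)&(H<90)&(S>80),(-.02,.03))
rep('cover',W&(H>95)&(H<125)&(S>150),(-.02,.03))
J=np.zeros_like(W);J[280:330,150:235]=1
rep('jig',J&(V<190),(.004,.03))
print(P[300,270],P[300,100+150])
```

```text
board [ 340  261   59   42 1026] [ 493.5 -193.4] [132.4  60.8] 72.6 z 0.0077
cover [ 256  237   59   45 1096] [543.4   9.4] [ 60.1 130.2] 28.1 z 0.0074
jig [ 158  287   68   38 1907] [425.8 223.8] [151.9  76.8] 86.0 z 0.0097
[ 0.44261856  0.04166987 -0.00150298] [ 0.44136978  0.08964785 -0.00486563]
```

View pics/crops.png

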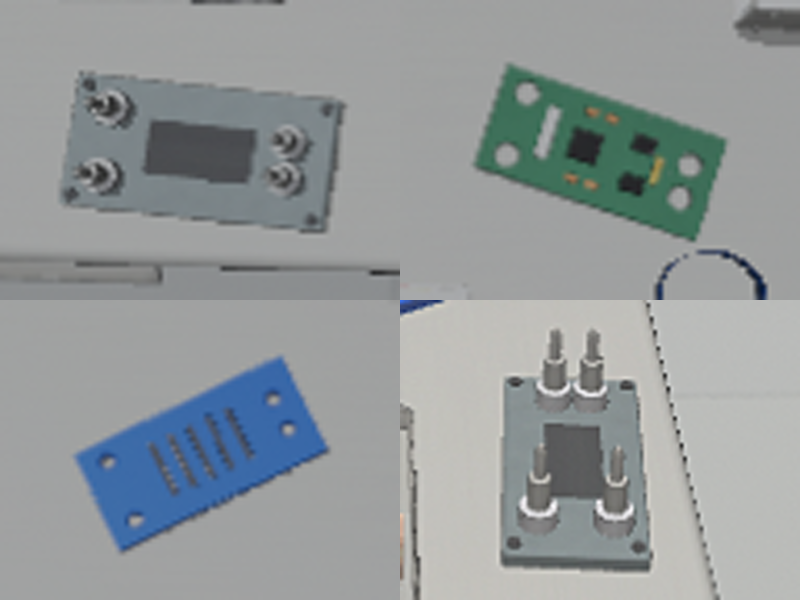

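All wide ends point to +y (left in the top view). I'll refine the poses by edge fitting in each camera.

```bash
cat >> h.py <<'E'
from scipy.optimize import minimize
from scipy.ndimage import map_coordinates
def proj(d,X):
    T=np.linalg.inv(d['extrinsics']); 
    return cv2.projectPoints(np.asarray(X,float),cv2.Rodrigues(T[:3,:3])[0],T[:3,3],d['K'],d['dist_coeffs'])[0][:,0]
def rect(a,b,z,n=60):
    t=np.linspace(-1,1,n); o=np.ones(n)
    return np.r_[np.c_[t*a,o*b,o*z],np.c_[t*a,-o*b,o*z],np.c_[o*a,t*b,o*z],np.c_[-o*a,t*b,o*z]]
def circ(x,y,rr,z,n=24):
    t=np.linspace(0,2*np.pi,n,endpoint=False); return np.c_[x+rr*np.cos(t),y+rr*np.sin(t),0*t+z]
HO=[(19,51),(-19,51),(10,-51),(-10,-51)]
def plate(rr): return np.vstack([rect(31,67,8)]+[circ(x,y,rr,8) for x,y in HO])/1000
JIG=np.vstack([rect(37,75,10)]+[circ(x,y,6,40) for x,y in HO]+[circ(x,y,9.75,22) for x,y in HO])/1000
def place(M,p,z=0.):
    c,s=np.cos(p[2]),np.sin(p[2]); return M@np.array([[c,s,0],[-s,c,0],[0,0,1]])+[p[0],p[1],z]
def fit(d,M,p0,z=0.):
    g=cv2.GaussianBlur(d['img'],(0,0),1.0).astype(float)
    G=sum(np.hypot(cv2.Sobel(g[...,k],cv2.CV_64F,1,0),cv2.Sobel(g[...,k],cv2.CV_64F,0,1)) for k in range(3))
    sc=np.array([.001,.001,.01])
    def f(q):
        uv=proj(d,place(M,p0+q*sc,z)); return -map_coordinates(G,[uv[:,1],uv[:,0]],order=1).mean()
    b=min((minimize(f,[a,c,0],method='Nelder-Mead',options=dict(initial_simplex=np.array([[a,c,0],[a+3,c,0],[a,c+3,0],[a,c,3]]))) for a in(-2,2) for c in(-2,2)),key=lambda o:o.fun)
    return p0+b.x*sc,b.fun
E
python3 - <<'E'
from h import *
for n in('top','side'):
    d=dict(np.load(n+'.npz'))
    for k,M,p in(('board',plate(7),[.4935,-.1934,-.304]),('cover',plate(4),[.5434,.0094,.490]),('jig',JIG,[.4258,.2238,-.07])):
        q,f=fit(d,M,np.array(p)); print(n,k,q.round(4),np.degrees(q[2]).round(2),round(f))
E
```

```text
top board [ 0.4934 -0.1926 -0.2997] -17.17 -487
top cover [0.5427 0.0096 0.4902] 28.09 -343
top jig [ 0.4236  0.2207 -0.0747] -4.28 -279
side board [ 0.4938 -0.187  -0.2903] -16.63 -437
side cover [0.5446 0.0101 0.4925] 28.22 -398
side jig [ 0.425   0.2265 -0.0784] -4.49 -399
```

Request:
{"name": "drive_tool", "arguments": {"deltas": [[[30,30,0,0,0,0.08,0],[60,62,0,0,0,0.18,0],[90,94,-10,0,0,0.28,0],[120,125,-20,0,0,0.38,0],[150,156,-35,0,0,0.48,0],[180,188,-50,0,0,0.58,0],[210,219,-70,0,0,0.68,0],[240,250,-90,0,0,0.78,0],[270,282,-110,0,0,0.86,0],[295,308,-125,0,0,0.92,0],[310,324,-135,0,0,0.94,0],[314,328,-138,0,0,0.94,0],[314,328,-138,0,0,0.94,0],[314,328,-138,0,0,0.94,0]]]}}

```text
t: 1.27
eef_pos: [0.4935, -0.1906, 0.0797]
eef_rot: [-0.001, 0.803, 0.595, -0.001]
force: [0.2, -0.5, 0.2]
width: 0.0929
finger_force: 0.0
```

Run:
```python
from h import *
s=telemetry.get_state(); print(s['eef_pos'],s['eef_rot'],s['force'],s['t'],s['qpos'])
for n in('top','side'):
    d=dict(np.load(n+'.npz'))
    c=[]
    for k,M,p in(('board',plate(7),[.4935,-.1934,-.304]),('jig',JIG,[.4258,.2238,-.07])):
        q,f=fit(d,M,np.array(p)); 
        uv=proj(d,place(M,q)); u0,v0=uv.mean(0).astype(int)
        x0,y0=u0-50,v0-37
        im=cv2.resize(np.ascontiguousarray(d['img'][y0:y0+75,x0:x0+100,::-1]),(400,300),interpolation=cv2.INTER_LINEAR)
        for a,b in uv: cv2.circle(im,(int((a-x0+.5)*4),int((b-y0+.5)*4)),0,(0,0,255),-1)
        c.append(im)
    np.save(n+'.npy',np.hstack(c))
cv2.imwrite('pics/ov.png',np.vstack([np.load('top.npy'),np.load('side.npy')]))
```

```text
[ 0.49345777 -0.19060564  0.07971552] [-1.03566601e-03  8.03375124e-01  5.95472094e-01 -5.68397552e-04] [ 0.24646308 -0.46587416  0.1860961 ] 1.2667 [-5.79380741e-01  3.59042168e-01  1.76633847e+00 -4.10287807e-04
  1.01854887e+00 -2.84076120e-01]
```

View pics/ov.png

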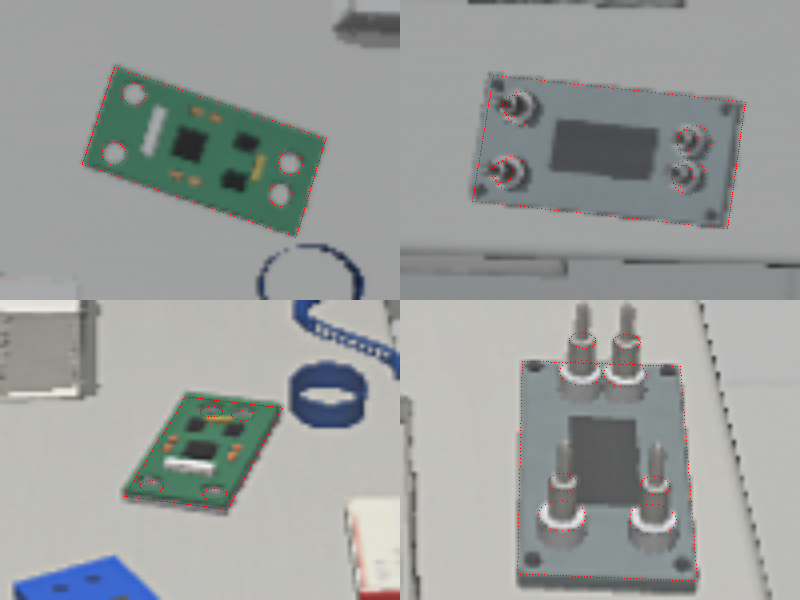

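Edge fits sit well on all outlines. The two cameras differ by a constant ~5 mm in y, but the board→jig displacement agrees within 1 mm. Descend and grip.

Request:
{"name": "drive_tool", "arguments": {"deltas": [[[0,0,-25,0,0,0,0],[0,0,-50,0,0,0,0],[0,0,-65,0,0,0,0],[0,0,-73,0,0,0,0],[0,0,-77,0,0,0,0],[0,0,-77,0,0,0,60],[0,0,-77,0,0,0,255],[0,0,-77,0,0,0,255],[0,0,-77,0,0,0,255],[0,0,-77,0,0,0,255],[0,0,-77,0,0,0,255],[0,0,-77,0,0,0,255]]]}}

```text
t: 2.27
eef_pos: [0.4942, -0.1921, 0.0044]
eef_rot: [0.001, 0.804, 0.594, 0.0]
force: [-0.3, -0.4, 5.7]
width: 0.0612
finger_force: 30.0
```

Request:
{"name": "drive_tool", "arguments": {"deltas": [[[0,0,3,0,0,0,255],[0,0,15,0,0,0,255],[0,0,40,0,0,0,255],[0,0,70,0,0,0,255],[0,0,90,0,0,0,255],[0,0,96,0,0,0,255],[0,0,96,0,0,0,255],[0,0,96,0,0,0,255]]]}}

```text
t: 2.93
eef_pos: [0.4931, -0.1914, 0.0988]
eef_rot: [-0.001, 0.804, 0.594, -0.0]
force: [-0.7, 0.4, -1.7]
width: 0.0611
finger_force: 30.0
```

Run:
```python
from h import *
s=telemetry.get_state(); e=s['eef_pos'];print(e,s['eef_rot'],s['force'],s['width'],s['torque'])
c=[]
for n,o in(('top',(0,-.0005)),('side',(.0007,.0045))):
    d=grab(n)
    z=e[2]-.003
    q,f=fit(d,plate(7),np.array([e[0]+o[0],e[1]+o[1],-.297]),z); print(n,q.round(4),np.degrees(q[2]),f)
    uv=proj(d,place(plate(7),q,z)); u0,v0=uv.mean(0).astype(int); x0,y0=u0-50,v0-37
    im=cv2.resize(np.ascontiguousarray(d['img'][y0:y0+75,x0:x0+100,::-1]),(400,300))
    for a,b in uv: cv2.circle(im,(int((a-x0+.5)*4),int((b-y0+.5)*4)),0,(0,0,255),-1)
    c.append(im)
cv2.imwrite('pics/held.png',np.hstack(c))
```

```text
[ 0.49311412 -0.19138496  0.09878693] [-5.65268486e-04  8.04215422e-01  5.94337606e-01 -2.14602282e-04] [-0.66707624  0.44566815 -1.69544665] 0.0611140889011829 [-0.03721642 -0.1033295   0.0015841 ]
top [ 0.4914 -0.1921 -0.2955] -16.930929639090483 -254.59291553129185
side [ 0.4932 -0.1735 -0.3347] -19.177152756606034 -363.253539845967
```

View pics/held.png

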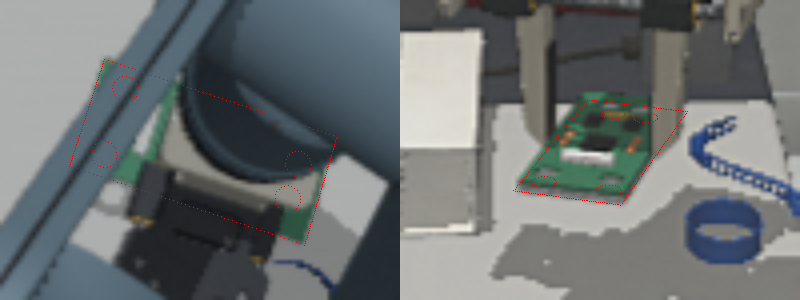

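The board is gripped and lifted. The arm mostly hides it in the top view, and the side view is clear. I'll carry it over the jig and compare there.

Request:
{"name": "drive_tool", "arguments": {"deltas": [[[-2,12,0,0,0,0.01,255],[-6,35,0,0,0,0.02,255],[-10,62,0,0,0,0.035,255],[-15,90,0,0,0,0.05,255],[-20,120,0,0,0,0.065,255],[-25,150,0,0,0,0.08,255],[-30,180,0,0,0,0.1,255],[-35,210,0,0,0,0.115,255],[-40,240,0,0,0,0.13,255],[-45,270,0,0,0,0.145,255],[-50,300,0,0,0,0.16,255],[-55,330,0,0,0,0.18,255],[-60,358,0,0,0,0.195,255],[-64,383,0,0,0,0.21,255],[-67,402,-5,0,0,0.218,255],[-69,411,-10,0,0,0.22,255],[-69,413,-14,0,0,0.22,255],[-69,413,-14,0,0,0.22,255],[-69,413,-14,0,0,0.22,255]]]}}

```text
t: 4.62
eef_pos: [0.4242, 0.2204, 0.0849]
eef_rot: [-0.0, 0.734, 0.679, -0.001]
force: [1.5, 0.4, -2.3]
width: 0.0611
finger_force: 30.0
```

Run:
```python
from h import *
s=telemetry.get_state(); e=s['eef_pos'];q=s['eef_rot'];print(e,q,np.degrees(2*np.arctan2(q[2],q[1]))-90,s['force'])
d=grab('side')
cv2.imwrite('pics/jig1.png',cv2.resize(d['img'][240:375,310:490,::-1],(800,600),interpolation=cv2.INTER_CUBIC))
```

```text
[0.42415955 0.22038695 0.08490827] [-2.65970596e-04  7.34189921e-01  6.78943452e-01 -9.37073926e-04] -4.477678201539746 [ 1.50980668  0.37643321 -2.32593467]
```

View pics/jig1.png

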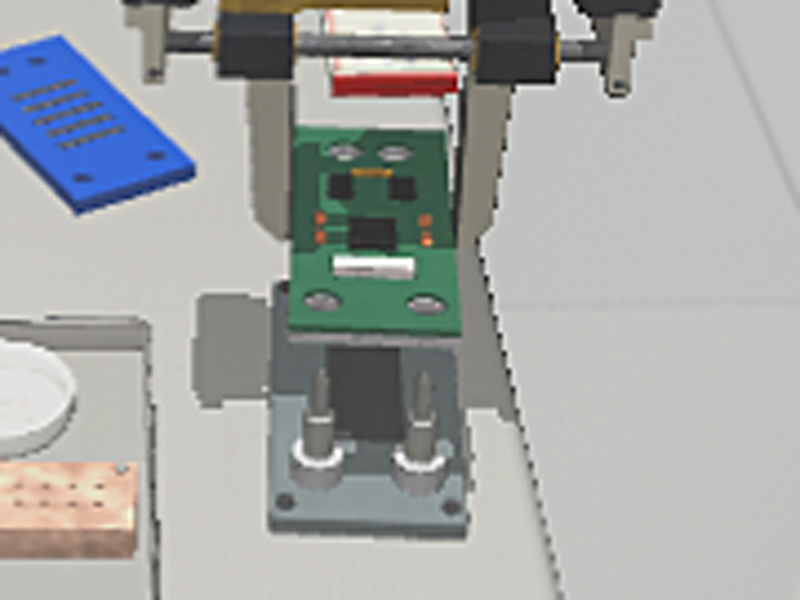

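The side view shows the board clearly over the jig, its wide-end holes at crop (322,300) and (427,304), and the wide posts below at (320,375) and (423,375). Fit the board there.

```bash
cat > hb.py <<'E'
from h import *
import sys
def held(rr,dz,nm=None,n='side'):
    s=telemetry.get_state(); e=s['eef_pos']; d=grab(n); z=e[2]-dz
    M=plate(rr)
    M=M[~((abs(M[:,0])>.0305)&(abs(M[:,1])<.022))]   # drop parts at the fingers
    off=(.0007,.004) if n=='side' else (0,-.001)
    q,f=fit(d,M,np.array([e[0]+off[0],e[1]+off[1],-.077]),z); print('plate',q.round(4),np.degrees(q[2]).round(2),round(f),'tcp',e.round(4),'F',s['force'].round(1))
    if nm:
        uv=proj(d,place(M,q,z)); im=cv2.resize(d['img'][240:375,310:490,::-1],(800,600))
        for a,b in uv: cv2.circle(im,(int((a-310+.5)*4.444),int((b-240+.5)*4.444)),1,(0,0,255),-1)
        cv2.imwrite('pics/'+nm,im)
    return q
E
python3 - <<'E'
from hb import *
q=held(7,.004,'jig2.png')
E
```

```text
plate [ 0.4261  0.222  -0.0707] -4.05 -399 tcp [0.4246 0.2202 0.0853] F [ 0.6 -0.6 -2.3]
```

View pics/jig2.png

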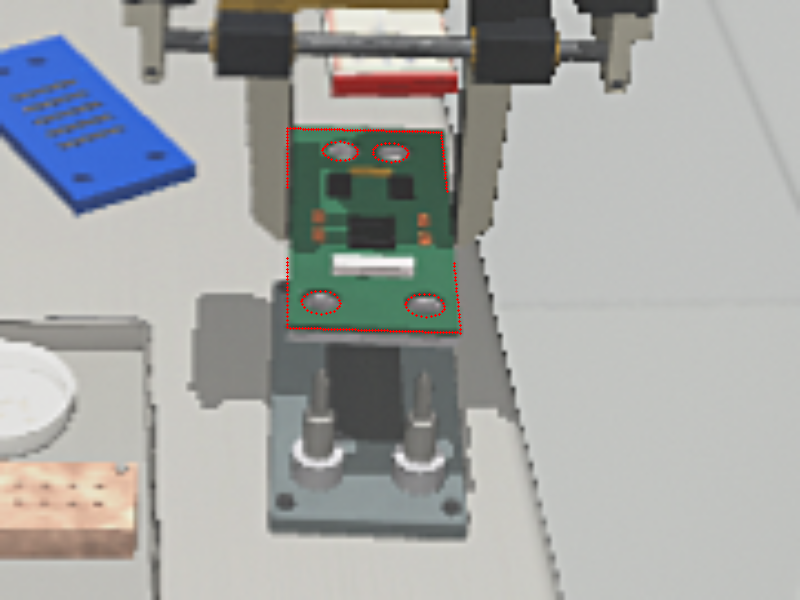

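Fit sits well. Correct and lower so only the thin 6 mm tips enter the 14 mm holes, then look directly at the centring.

Request:
{"name": "drive_tool", "arguments": {"deltas": [[[-1,2.5,0,0,0,-0.003,255],[-1,2.5,-4,0,0,-0.003,255],[-1,2.5,-10,0,0,-0.003,255],[-1,2.5,-16,0,0,-0.003,255],[-1,2.5,-22,0,0,-0.003,255],[-1,2.5,-28,0,0,-0.003,255],[-1,2.5,-33,0,0,-0.003,255],[-1,2.5,-37,0,0,-0.003,255],[-1,2.5,-37,0,0,-0.003,255],[-1,2.5,-37,0,0,-0.003,255]]]}}

```text
t: 5.55
eef_pos: [0.4235, 0.2237, 0.0483]
eef_rot: [-0.0, 0.735, 0.678, -0.0]
force: [-0.1, -0.1, -2.3]
width: 0.0612
finger_force: 30.0
```

Run:
```python
from hb import *
for dz in(.0025,.004):q=held(7,dz)
d=dict(np.load('side.npz'))
cv2.imwrite('pics/jig3.png',cv2.resize(d['img'][265:355,350:470,::-1],(800,600),interpolation=cv2.INTER_CUBIC))
```

```text
plate [ 0.4248  0.2269 -0.0748] -4.29 -369 tcp [0.4235 0.2237 0.0483] F [-0.1 -0.1 -2.3]
plate [ 0.4247  0.2249 -0.0762] -4.36 -363 tcp [0.4238 0.2237 0.0486] F [ 0.3  0.1 -2.1]
```

View pics/jig3.png

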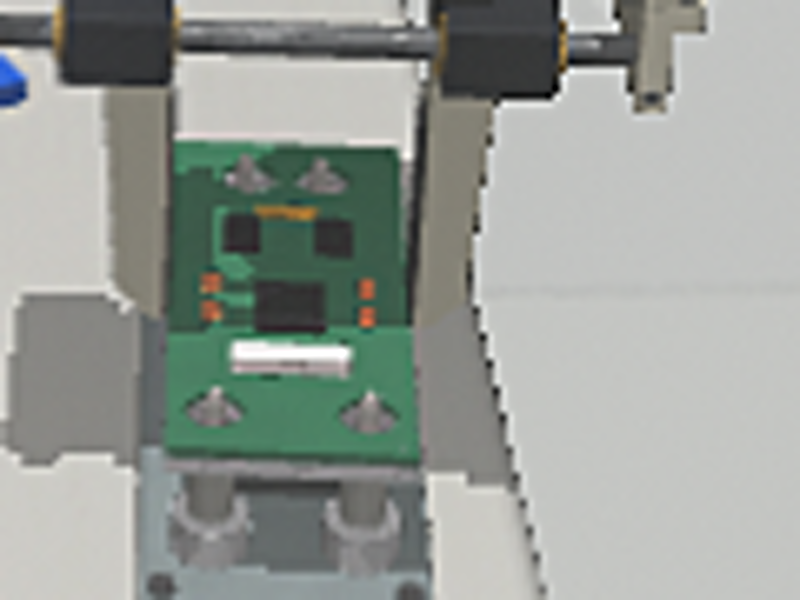

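All four thin tips stand centred in their holes. Pixels are about (214,400), (370,405), (249,170) and (322,172). Lower slowly over the 12 mm part while watching force.

Request:
{"name": "drive_tool", "arguments": {"deltas": [[[0,0,-2,0,0,0,255],[0,0,-3.5,0,0,0,255],[0,0,-5,0,0,0,255],[0,0,-6,0,0,0,255],[0,0,-7,0,0,0,255],[0,0,-8,0,0,0,255],[0,0,-8,0,0,0,255]]]}}

```text
t: 6.23
eef_pos: [0.4242, 0.2242, 0.0407]
eef_rot: [0.0, 0.735, 0.678, 0.001]
force: [1.0, 3.8, -0.6]
width: 0.0614
finger_force: 30.0
```

Request:
{"name": "drive_tool", "arguments": {"deltas": [[[0,0.5,0,0,0,0,255],[0,0.8,-1,0,0,0,255],[0,0.8,-2,0,0,0,255],[0,0.8,-3,0,0,0,255],[0,0.8,-4,0,0,0,255],[0,0.8,-4,0,0,0,255]]]}}

```text
t: 6.73
eef_pos: [0.424, 0.2245, 0.0365]
eef_rot: [0.0, 0.735, 0.678, 0.0]
force: [2.4, 2.1, -1.6]
width: 0.0612
finger_force: 30.0
```

Request:
{"name": "drive_tool", "arguments": {"deltas": [[[0.3,0.4,-1,0,0,0,255],[0.4,0.5,-2,0,0,0,255],[0.4,0.5,-3,0,0,0,255],[0.4,0.5,-4,0,0,0,255],[0.4,0.5,-5,0,0,0,255],[0.4,0.5,-6,0,0,0,255],[0.4,0.5,-7,0,0,0,255],[0.4,0.5,-8,0,0,0,255],[0.4,0.5,-8,0,0,0,255]]]}}

```text
t: 7.48
eef_pos: [0.4238, 0.2249, 0.0284]
eef_rot: [-0.0, 0.735, 0.678, -0.0]
force: [1.7, 0.7, -2.0]
width: 0.0613
finger_force: 30.0
```

Request:
{"name": "drive_tool", "arguments": {"deltas": [[[0,0,-0.7,0,0,0,255],[0,0,-1.3,0,0,0,255],[0,0,-2,0,0,0,255],[0,0,-2,0,0,0,255]]]}}

```text
t: 7.82
eef_pos: [0.4239, 0.2249, 0.0265]
eef_rot: [-0.0, 0.735, 0.678, -0.0]
force: [-0.4, 0.1, -2.1]
width: 0.0613
finger_force: 30.0
```

Request:
{"name": "drive_tool", "arguments": {"deltas": [[[0,0,-0.6,0,0,0,255],[0,0,-1.2,0,0,0,255],[0,0,-1.8,0,0,0,255],[0,0,-1.8,0,0,0,255]]]}}

```text
t: 8.15
eef_pos: [0.424, 0.2249, 0.0262]
eef_rot: [0.0, 0.735, 0.678, -0.0]
force: [-4.8, -0.5, 13.2]
width: 0.0615
finger_force: 30.0
```

Contact at 13 N, TCP 26.2 mm, so the board is seated. Ease off, open, and retreat.

Request:
{"name": "drive_tool", "arguments": {"deltas": [[[0,0,1.2,0,0,0,255],[0,0,1.2,0,0,0,190],[0,0,1.2,0,0,0,60],[0,0,1.2,0,0,0,0],[0,0,1.2,0,0,0,0],[0,0,1.2,0,0,0,0],[0,0,15,0,0,0,0],[0,0,40,0,0,0,0],[0,0,70,0,0,0,0],[0,0,95,0,0,0,0],[0,0,100,0,0,0,0]]]}}

```text
t: 9.07
eef_pos: [0.4266, 0.2257, 0.1287]
eef_rot: [0.002, 0.735, 0.678, 0.003]
force: [0.6, 0.6, -0.5]
width: 0.0929
finger_force: 0.0
```

Run:
```python
from hb import *
s=telemetry.get_state();print(s['eef_pos'].round(4),s['force'].round(1),s['width'])
d=grab('side')
print('seat',[fit(d,plate(7),np.array([.425,.2265,-.077]),z) for z in(.022,.026)])
P=xyz(d); im=d['img'].astype(int)
m=(im[...,1]>im[...,0]+25)&(im[...,1]>im[...,2]+15); m[:270]=0;m[360:]=0;m[:,:350]=0;m[:,450:]=0
q=P[m]; q=q[np.isfinite(q).all(1)]
A=np.c_[q[:,:2]-q[:,:2].mean(0),np.ones(len(q))]; print('plane',np.linalg.lstsq(A,q[:,2],rcond=None)[0],len(q))
```

```text
[0.4266 0.2257 0.1287] [ 0.6  0.6 -0.5] 0.09291363392548123
seat [(array([ 0.42441095,  0.22649309, -0.08456725]), np.float64(-304.345836224252)), (array([ 0.42493495,  0.2314409 , -0.08445374]), np.float64(-313.94175221436024))]
plane [0.00285647 0.00243306 0.03040235] 902
```

The board is level with its top at 30.4 mm, so it is seated. Next the cover; I'll recheck its fit, as the cameras disagreed on it along y.

Run:
```python
from h import *
c=[]
for n,p in(('top',[.5427,.0096,.490]),('side',[.5446,.0131,.4925])):
    d=grab(n)
    for p1 in(p,[p[0],p[1]+.004,p[2]],[p[0],p[1]-.003,p[2]]):
        q,f=fit(d,plate(4),np.array(p1)); print(n,q.round(4),round(f))
    uv=proj(d,place(plate(4),q)); u0,v0=uv.mean(0).astype(int); x0,y0=u0-50,v0-37
    im=cv2.resize(np.ascontiguousarray(d['img'][y0:y0+75,x0:x0+100,::-1]),(400,300))
    for a,b in uv: cv2.circle(im,(int((a-x0+.5)*4),int((b-y0+.5)*4)),0,(0,0,255),-1)
    c.append(im)
cv2.imwrite('pics/cov.png',np.hstack(c))
```

```text
top [0.5427 0.0096 0.4903] -357
top [0.5427 0.0096 0.4903] -357
top [0.5427 0.0096 0.4903] -357
side [0.5433 0.0209 0.4838] -419
side [0.5433 0.0209 0.4838] -419
side [0.5446 0.0101 0.4922] -409
```

View pics/cov.png

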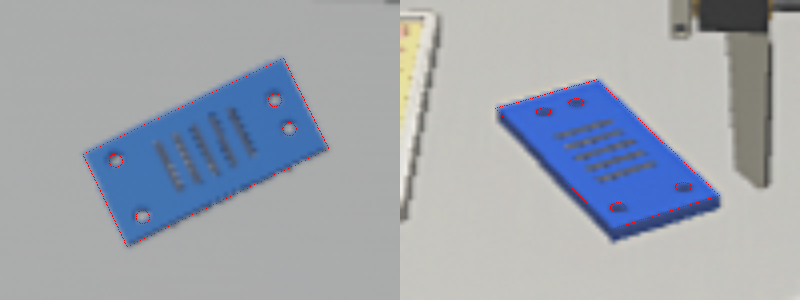

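Fits sit on the cover in both views. The few-mm disagreement doesn't matter for the grasp, because I'll re-measure over the jig. Move to the cover.

Request:
{"name": "drive_tool", "arguments": {"deltas": [[[8,-15,0,0,0,0.05,0],[22,-40,0,0,0,0.12,0],[38,-70,0,0,0,0.2,0],[55,-100,0,0,0,0.28,0],[72,-130,0,0,0,0.36,0],[88,-160,-10,0,0,0.44,0],[102,-187,-20,0,0,0.51,0],[113,-205,-35,0,0,0.56,0],[118,-214,-45,0,0,0.569,0],[118,-214,-50,0,0,0.569,0],[118,-214,-50,0,0,0.569,0]]]}}

```text
t: 10.13
eef_pos: [0.5398, 0.0116, 0.0722]
eef_rot: [-0.003, 0.516, 0.856, -0.001]
force: [0.2, -0.1, 0.1]
width: 0.093
finger_force: 0.0
```

Request:
{"name": "drive_tool", "arguments": {"deltas": [[[1.5,0,-20,0,0,0.003,0],[1.5,0,-42,0,0,0.003,0],[1.5,0,-57,0,0,0.003,0],[1.5,0,-65,0,0,0.003,0],[1.5,0,-69.5,0,0,0.003,0],[1.5,0,-69.5,0,0,0.003,60],[1.5,0,-69.5,0,0,0.003,255],[1.5,0,-69.5,0,0,0.003,255],[1.5,0,-69.5,0,0,0.003,255],[1.5,0,-69.5,0,0,0.003,255],[1.5,0,-69.5,0,0,0.003,255],[1.5,0,-69.5,0,0,0.003,255]]]}}

```text
t: 11.13
eef_pos: [0.544, 0.0109, 0.006]
eef_rot: [0.001, 0.514, 0.858, 0.0]
force: [-1.6, 0.2, 4.8]
width: 0.0608
finger_force: 30.0
```

The grip is only 2 mm deep. Regrip slightly lower.

Request:
{"name": "drive_tool", "arguments": {"deltas": [[[0,0,0,0,0,0,150],[0,0,0,0,0,0,50],[0,0,0,0,0,0,50],[0,0,-1,0,0,0,50],[0,0,-2,0,0,0,50],[0,0,-2,0,0,0,50]]]}}

```text
t: 11.63
eef_pos: [0.5433, 0.011, 0.0029]
eef_rot: [-0.0, 0.514, 0.858, -0.0]
force: [0.7, -0.2, 0.5]
width: 0.0746
finger_force: 0.0
```

Request:
{"name": "drive_tool", "arguments": {"deltas": [[[0,0,0,0,0,0,160],[0,0,0,0,0,0,255],[0,0,0,0,0,0,255],[0,0,0,0,0,0,255],[0,0,0,0,0,0,255]]]}}

```text
t: 12.05
eef_pos: [0.5436, 0.011, 0.0033]
eef_rot: [-0.0, 0.514, 0.858, -0.0]
force: [0.0, -0.4, -2.6]
width: 0.0613
finger_force: 30.0
```

Request:
{"name": "drive_tool", "arguments": {"deltas": [[[0,0,3,0,0,0,255],[0,0,15,0,0,0,255],[0,0,40,0,0,0,255],[-5,8,70,0,0,-0.02,255],[-14,25,90,0,0,-0.06,255],[-27,48,98,0,0,-0.12,255],[-41,74,98,0,0,-0.19,255],[-55,100,98,0,0,-0.26,255],[-70,126,98,0,0,-0.33,255],[-85,152,98,0,0,-0.4,255],[-98,177,98,0,0,-0.47,255],[-109,197,98,0,0,-0.53,255],[-116,209,92,0,0,-0.56,255],[-119,214,86,0,0,-0.57,255],[-119,214,82,0,0,-0.57,255],[-119,214,82,0,0,-0.57,255],[-119,214,82,0,0,-0.57,255]]]}}

```text
t: 13.47
eef_pos: [0.4249, 0.2242, 0.085]
eef_rot: [-0.0, 0.734, 0.679, -0.0]
force: [-0.5, 0.0, -2.3]
width: 0.0613
finger_force: 30.0
```

Run:
```python
from hb import *
held(4,.003); held(4,.003,'cov2.png')
s=telemetry.get_state();q=s['eef_rot'];print(np.degrees(2*np.arctan2(q[2],q[1]))-90,q)
```

```text
plate [ 0.4257  0.224  -0.076 ] -4.36 -413 tcp [0.4249 0.2242 0.085 ] F [-0.5  0.  -2.3]
plate [ 0.4263  0.2239 -0.0733] -4.2 -413 tcp [0.4252 0.2241 0.0853] F [-0.4  0.1 -2.1]
-4.577956162282234 [1.30902497e-04 7.34784118e-01 6.78301026e-01 2.71619816e-05]
```

View pics/cov2.png

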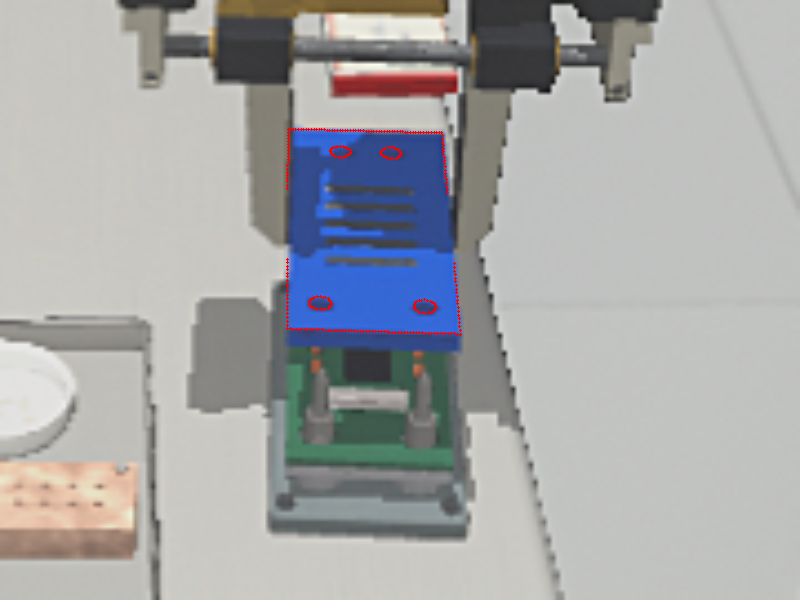

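The cover fit is good: holes at crop (320,303), (425,307), (340,152) and (391,153). Side-frame error to the jig is about (-0.9, +2.9) mm. Correct, then lower until the tapered tips just enter.

Request:
{"name": "drive_tool", "arguments": {"deltas": [[[-0.9,2.9,0,0,0,0,255],[-0.9,2.9,-5,0,0,0,255],[-0.9,2.9,-11,0,0,0,255],[-0.9,2.9,-16,0,0,0,255],[-0.9,2.9,-20,0,0,0,255],[-0.9,2.9,-22,0,0,0,255],[-0.9,2.9,-23.5,0,0,0,255],[-0.9,2.9,-25,0,0,0,255],[-0.9,2.9,-25,0,0,0,255]]]}}

```text
t: 14.32
eef_pos: [0.424, 0.2274, 0.0604]
eef_rot: [0.0, 0.734, 0.679, -0.0]
force: [0.6, -3.7, -2.1]
width: 0.0612
finger_force: 30.0
```

Run:
```python
from hb import *
held(4,.0032); held(4,.0032)
```

```text
plate [ 0.4244  0.2269 -0.0785] -4.5 -418 tcp [0.424  0.2274 0.0604] F [ 0.6 -3.7 -2.1]
plate [ 0.4244  0.2269 -0.0784] -4.49 -419 tcp [0.4239 0.2274 0.0604] F [-0.1 -4.1 -0.9]
```

The tips are in, with a 4 N side push toward -y. Shift back a little and continue.

Request:
{"name": "drive_tool", "arguments": {"deltas": [[[0,-0.5,0,0,0,0,255],[0,-0.8,-0.5,0,0,0,255],[0,-0.8,-1.2,0,0,0,255],[0,-0.8,-2,0,0,0,255],[0,-0.8,-2,0,0,0,255]]]}}

```text
t: 14.83
eef_pos: [0.424, 0.2268, 0.0585]
eef_rot: [0.0, 0.734, 0.679, 0.0]
force: [1.6, -5.4, 0.2]
width: 0.061
finger_force: 30.0
```

Request:
{"name": "drive_tool", "arguments": {"deltas": [[[0.2,-0.5,0,0,0,0,255],[0.3,-1,0,0,0,0,255],[0.3,-1,-0.5,0,0,0,255],[0.3,-1,-1.5,0,0,0,255],[0.3,-1,-1.5,0,0,0,255]]]}}

```text
t: 15.25
eef_pos: [0.4239, 0.2263, 0.0566]
eef_rot: [-0.0, 0.734, 0.679, 0.0]
force: [0.9, -1.4, -0.7]
width: 0.0614
finger_force: 30.0
```

Request:
{"name": "drive_tool", "arguments": {"deltas": [[[0.2,-0.4,-0.5,0,0,0,255],[0.2,-0.4,-1.3,0,0,0,255],[0.2,-0.4,-2.1,0,0,0,255],[0.2,-0.4,-3,0,0,0,255],[0.2,-0.4,-4,0,0,0,255],[0.2,-0.4,-4,0,0,0,255]]]}}

```text
t: 15.75
eef_pos: [0.4239, 0.2257, 0.0526]
eef_rot: [-0.0, 0.735, 0.679, -0.0]
force: [-0.1, -0.2, -1.0]
width: 0.0616
finger_force: 30.0
```

Request:
{"name": "drive_tool", "arguments": {"deltas": [[[0,0,-1,0,0,0,255],[0,0,-2,0,0,0,255],[0,0,-3,0,0,0,255],[0,0,-4,0,0,0,255],[0,0,-5,0,0,0,255],[0,0,-6,0,0,0,255],[0,0,-7,0,0,0,255],[0,0,-8,0,0,0,255],[0,0,-8,0,0,0,255]]]}}

```text
t: 16.5
eef_pos: [0.424, 0.2256, 0.0446]
eef_rot: [-0.0, 0.734, 0.679, -0.0]
force: [0.2, 0.2, -1.6]
width: 0.0613
finger_force: 30.0
```

Request:
{"name": "drive_tool", "arguments": {"deltas": [[[0,0,-0.6,0,0,0,255],[0,0,-1.2,0,0,0,255],[0,0,-1.8,0,0,0,255],[0,0,-2.2,0,0,0,255],[0,0,-2.2,0,0,0,255]]]}}

```text
t: 16.92
eef_pos: [0.4243, 0.2257, 0.0432]
eef_rot: [0.0, 0.734, 0.679, 0.0]
force: [-2.4, -0.2, 3.9]
width: 0.0615
finger_force: 30.0
```

Request:
{"name": "drive_tool", "arguments": {"deltas": [[[0,0,-0.5,0,0,0,255],[0,0,-0.8,0,0,0,255],[0,0,-0.8,0,0,0,255]]]}}

```text
t: 17.17
eef_pos: [0.4243, 0.2257, 0.0431]
eef_rot: [0.0, 0.734, 0.679, 0.0]
force: [-4.5, -1.0, 12.5]
width: 0.0617
finger_force: 30.0
```

Seated: 12.5 N with no further descent. Ease off, open, retreat.

Request:
{"name": "drive_tool", "arguments": {"deltas": [[[0,0,1.2,0,0,0,255],[0,0,1.2,0,0,0,190],[0,0,1.2,0,0,0,60],[0,0,1.2,0,0,0,0],[0,0,1.2,0,0,0,0],[0,0,1.2,0,0,0,0],[0,0,15,0,0,0,0],[0,0,40,0,0,0,0],[0,0,70,0,0,0,0],[0,0,100,0,0,0,0],[0,0,120,0,0,0,0],[0,0,120,0,0,0,0],[0,0,120,0,0,0,0]]]}}

```text
t: 18.25
eef_pos: [0.425, 0.2259, 0.1628]
eef_rot: [0.001, 0.734, 0.679, 0.001]
force: [0.2, -0.1, -0.3]
width: 0.0932
finger_force: 0.0
```

Run:
```python
from hb import *
s=telemetry.get_state();print(s['eef_pos'].round(4),s['force'].round(1),s['width'])
d=grab('side')
print('seat',fit(d,plate(4),np.array([.425,.2265,-.077]),.040))
P=xyz(d); im=d['img'].astype(int)
for k,m in(('cover',(im[...,2]>im[...,0]+70)),('board',(im[...,1]>im[...,0]+25)&(im[...,1]>im[...,2]+15))):
    m=m.copy(); m[:260]=0;m[365:]=0;m[:,:365]=0;m[:,450:]=0
    q=P[m]; q=q[np.isfinite(q).all(1)]
    if k=='cover': q=q[q[:,2]>np.median(q[:,2])-.003]
    print(k,len(q))
    if len(q)>20:
        A=np.c_[q[:,:2]-q[:,:2].mean(0),np.ones(len(q))]; print('plane',np.linalg.lstsq(A,q[:,2],rcond=None)[0])
cv2.imwrite('pics/end.png',cv2.resize(d['img'][240:375,310:490,::-1],(800,600),interpolation=cv2.INTER_CUBIC))
```

```text
[0.425  0.2259 0.1628] [ 0.2 -0.1 -0.3] 0.09319531582355686
seat (array([ 0.42474228,  0.22515899, -0.07878594]), np.float64(-448.9487744368043))
cover 1402
plane [ 0.00478944 -0.00255137  0.04848831]
board 65
plane [0.01236516 0.05510573 0.03028645]
```

View pics/end.png

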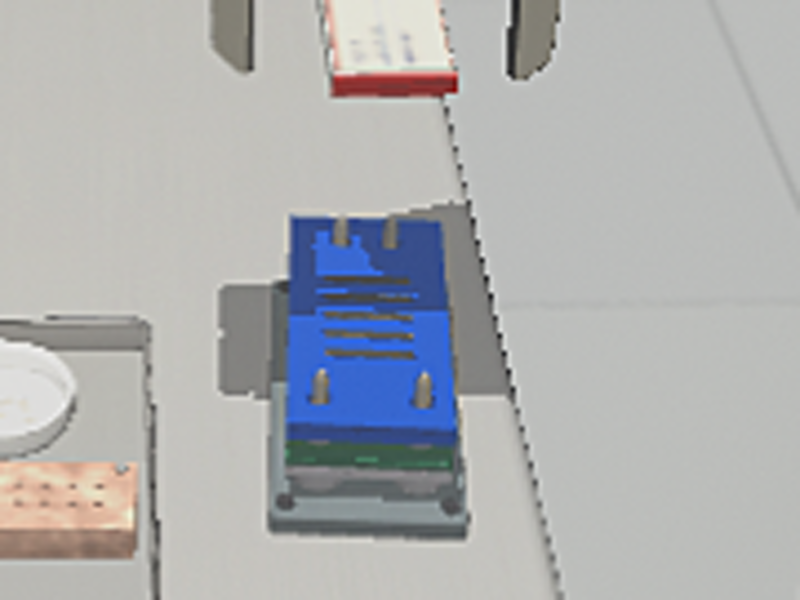

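The picture shows the cover level with its top at 48.5 mm. Its four tips stand through at (320,388), (424,390), (341,232) and (391,232), and the board is level beneath it. The gripper is clear, so I'll hand in.

```bash
python3 -c "
from rig import r
print(r.hand_in())"
```

```text
the job is handed in; nothing more can be done
None
```

The job is handed in at about 18 s: the board sits level on the lower shoulders and the cover level on the upper ones, each pressed home at about 13 N, and the gripper is clear of the stack.

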